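# Stack the sorting trays on their base, wax ring inside, lid on

### The job

Pack the sorting set away on its metal base plate: first seat the green tray on the base plate, then the blue tray on the green one, then lay the purple wax ring flat inside the blue tray, and last put the wooden lid on the blue tray. Turn each piece so that its two cut corners lie over those of the piece below, so that it sits fully home and level. The red tray is still in use: leave it where it is.

Things in the scene. Friction and masses are not known exactly. Their poses are not given: they have to be found in the camera images.
- base_plate: Bare grey metal base plate, fixed. Origin: centre of underside; z up. 100 (x) x 62 (y) mm; the two +x corners are cut at 45 deg, 14 mm legs. +x points away from the robot within 0.35 rad, as on the trays and lid at the start. Flat shoulder 8 mm up; on it an 8 mm high rim, 5 mm inside the outline. A tray seated on it has its origin 8 mm above this one's.
- green_tray: Green tray, black ribs on its floor, 90 g. Origin: centre of underside; z up. 100 (x) x 62 (y) mm; the two +x corners are cut at 45 deg, 14 mm legs. Straight sides to grip, 17 mm high; floor and shoulder 17 mm up; 8 mm rim above. Hollow below: 3 mm skirt, 14 deep, slips over the rim below (2 mm play all round, 3.6 on entry) onto its shoulder. A piece seated on it has its origin 17 mm above.
- blue_tray: Blue tray, grey empty floor, 90 g; same outside, skirt and rim as the green one. Origin: centre of underside; z up. 100 (x) x 62 (y) mm; the two +x corners are cut at 45 deg, 14 mm legs. Sides 17 mm high. Pocket inside the rim 82 (x) x 44 (y) mm at its mouth, 8 deep, floor 17 mm above the origin. Seated on the green tray its origin is 17 mm above the green one's.
- red_tray: Red tray, else exactly like the blue one: not part of the stack, to be left alone. Origin: centre of underside; z up. 100 (x) x 62 (y) mm; the two +x corners are cut at 45 deg, 14 mm legs. 
- lid: Dark wooden lid, small flat brass plate on top, 80 g. Origin: centre of underside; z up. 100 (x) x 62 (y) mm; the two +x corners are cut at 45 deg, 14 mm legs. 17 mm high, flat top, straight sides to grip across the 62 mm. Hollow below with the same skirt as the trays; seated on a tray, its origin is 17 mm above the tray's.
- wax_ring: Short round ring of purple carving wax, outer diameter 32, hole 14, 10 mm high, 20 g, lying flat on the bench. Origin: centre of underside; z up. In the blue tray its origin is 17 mm above the tray's and its top stands 2 mm over the rim; the lid clears it. Open fingers must fit in the pocket: grip along the tray's length.

How it is judged:
By the outcome, as a careful person would: the job done as asked, in the order asked, and still so for the second after the job is handed in, with the robot touching nothing.
It also fails if it takes over 109 s, if anything falls off the work surface, if the arm or the gripper's body presses on something with over 40 N, if the wrist force passes 120 N, or if a joint passes its speed limit or range.

### The arm

A 7-joint arm with a two-finger parallel gripper is mounted at the origin on a cart in front of the work surface, level with it; the furniture and walls round the work are solid. World frame = base frame: x ahead of the robot, y to its left, z up, the work surface at z = 0. Lengths are in m, angles in rad, forces in N, time in s.
With the tool pointing down it reaches from about 0.4 to 0.9 m from the base axis. Payload 5.5 kg.
Tool frame: the origin (TCP) lies midway between the tips of the shut fingers; the grasp point (between the pads) lies 19 mm behind it (arm.hold_point_z is the distance from the TCP to the grasp point, in m); z points along the fingers, y is the line along which they close (so a half turn about z gives the same grasp; the last joint's range is limited). The gripper opens to 92 mm and grips with 3 to 60 N. Pads are 19 mm wide; open, the fingers measure 130 mm over their backs; the gripper's body (75 mm by 190 mm) begins 47 mm behind the grasp point.
Start: joints at [1.52, 0.501, -0.427, 1.55, 0.221, 1.138, -0.21], TCP at [0.201, -0.618, 0.227] pointing down, gripper open.
Joint ranges: [-2.88, 2.88], [-0.31, 2.03], [-1.54, 1.56], [0.2, 2.42], [-1.41, 4.55], [0.19, 2.02], [-2.57, 2.57]. Speed limits (rad/s): [2.57, 2.57, 3.14, 3.14, 3.14, 3.14, 3.14].

### API

Orientations are given as a unit quaternion [x, y, z, w].
In Python, from station import monitor, vision, order, arm gives the robot as it stands.
- The arm moves only by the tool arm_command, never from a script. Its argument "increments" is a list of rows, each a list of 7 numbers: the shift along the world's x, y, z in units of 50 mm (1.0 is 50 mm), then the turn, a rotation vector about the world's x, y, z in units of 8 degrees (1.0 is 8 degrees), then the finger opening in mm, from 0 to 91.8. A call has 1 to 20 rows; each row shifts and turns the commanded pose from where the row before left it; what a row does not reach is not made up. A row lasts 1/10 s, in which the tool goes at most 50 mm and 8.59 degrees, less where a joint would pass 70% of its speed; a pose out of reach is approached as far as the arm can. A call is refused whole if a number of a shift passes 1 or a number of a turn 1, either way. A call with a gripper value outside its range is refused whole. The fingers move at their own pace and stop on an object; the grip force is fixed at half the most. Time passes only in rows, so rows that do not move let the fingers close. It gives the time, the measured TCP pose, the force, the opening and the grip force at its end, in the units of the state.
- monitor.observe(): the state, without advancing time (a new reading comes with each control period).
- vision.read_camera(name): name is "scene" or "top" or "wrist"; returns a dict with "frame" (480x640x3 uint8, red, green, blue), "camera_matrix" (3x3 intrinsics, pixels), "k1" (the pictures are not rectified: a ray, as slopes to the right and down, at radius r is drawn at 1 + k1 r^2 times it, then the intrinsics apply), "pose" (4x4, takes a point from camera to world coordinates). Camera axes: x right, y up, looking along -z (the intrinsics and any distortion apply to the point x, -y, -z); pixel columns grow to the right and rows downward; lengths in m; the calibration is good to about 2 mm. A picture is of the moment at which its call begins. There is no depth.
- order.job_done(): hands the job in; it is judged then, once.
Trained networks look in a picture, given as the dict that the camera call returned (one of the last four; its "shot" number tells which), for a name from the list of things; names that differ only in an ending like _2 or _b are one class to them, and where a whole thing is asked for, a point or a joint stands for the part that bears it (a point fixed in the world has none). Each returns a list of dicts, best first, with "conf" (0 to 1); they miss things now and then, are a little off and sometimes report something else, mostly with a low value. They report only what shows in the picture. A call takes as long as a camera call.
- vision.masks_of(picture, name): "mask" (480x640 bool, what is visible of it) and "point" ([column, row] in pixels, amid what is visible of it).
The state is a dict: "time": time; "q": joint angles; "joint_velocities": joint speeds; "effort": joint torques, N m; "ee_pos": TCP position; "tcp_rot": TCP orientation; "contact_force": force on the tool from outside, world axes, zero at the start; "moment": the same for the moment, N m; "grip_width": finger opening in m; "finger_force": force on a finger pad.
Only numpy, scipy, OpenCV 4.12 (cv2) and the standard library are available. Lean on these libraries where they do the work, as an engineer would, in place of code of your own. Each camera call takes 0.05 s, during which the arm holds its last target. There are 200 camera calls.

## Working session

There is one attempt and no reset: what is moved stays moved. The work goes in short steps, Python scripts to look and compute and a tool call to move; the robot and the scene stay as the last step left them, time stands still between calls to the robot, and variables do not carry over. Pictures are saved under pics/ and viewed, at most 14 in all, crops included, and the job is handed in when it is done.

Besides the shell and the picture viewer there is one more tool, called after "Request:" by a JSON object that holds its "fn" and its "kwargs". arm_command: Moves the arm, as the interface text tells. Its arguments: {"type":"object","properties":{"increments":{"type":"array","items":{"type":"array","items":{"type":"number"}}}},"required":["increments"]}

```bash
ls; mkdir -p pics; cat > h.py <<'E'
import numpy as np, cv2
from station import monitor, vision, order, arm
def shot(name,save=None):
    p=vision.read_camera(name)
    if save: cv2.imwrite('pics/'+save,p['frame'][:,:,::-1])
    return p
def ray(p,uv):
    K=np.array(p['camera_matrix']);k=p['k1'];T=np.array(p['pose'])
    d=np.array([(uv[0]-K[0,2])/K[0,0],(uv[1]-K[1,2])/K[1,1]]);s=d.copy()
    for _ in range(20): s=d/(1+k*(s@s))
    return T[:3,3],T[:3,:3]@np.array([s[0],-s[1],-1.])
def at_z(p,uv,z):
    o,d=ray(p,uv);return o+d*(z-o[2])/d[2]
def proj(p,X):
    K=np.array(p['camera_matrix']);T=np.array(p['pose'])
    c=(np.atleast_2d(X)-T[:3,3])@T[:3,:3];s=np.c_[c[:,0],-c[:,1]]/-c[:,2:]
    s=s*(1+p['k1']*(s**2).sum(1,keepdims=True));return s*[K[0,0],K[1,1]]+[K[0,2],K[1,2]]
E
python3 - <<'E'
from h import *
s=monitor.observe();print(s)
for c in('scene','top'):
    p=shot(c,c+'0.png');print(c,np.round(p['pose'],3).tolist(),np.array(p['camera_matrix']).tolist(),p['k1'])
    for n in('base_plate','green_tray','blue_tray','red_tray','lid','wax_ring'):
        for r in vision.masks_of(p,n)[:2]:print(n,round(r['conf'],2),r['point'],r['mask'].sum(),at_z(p,r['point'],0.015).round(3))
E
```

```text
pics
{'time': 0.0, 'q': array([ 1.52024809,  0.50186887, -0.42675704,  1.55142569,  0.22081015,
        1.13830251, -0.21033019]), 'joint_velocities': array([-1.27392049e-03, -9.33681882e-04,  1.13629095e-04, -5.90855099e-04,
       -3.96684553e-04, -5.73818988e-05,  4.87787603e-04]), 'effort': array([-2.72084108e-04, -5.66582537e+01, -5.81638947e+00, -2.79109097e+01,
       -6.86732330e-02,  3.08561185e-02,  2.09184514e-04]), 'ee_pos': array([ 0.20032797, -0.61763226,  0.22567227]), 'tcp_rot': array([ 9.87720458e-01,  1.56228507e-01, -1.28067833e-04, -9.66157418e-04]), 'contact_force': array([ 0.23122516,  0.37733641, -0.1978124 ]), 'moment': array([0.03831823, 0.03663125, 0.02485887]), 'finger_force': 0.0, 'grip_width': 0.09191990537208616}
scene [[0.86, 0.401, -0.316, 0.311], [-0.511, 0.677, -0.529, -0.446], [0.002, 0.617, 0.787, 0.714], [0.0, 0.0, 0.0, 1.0]] [[499.3232667597069, 0.0, 324.9608348563539], [0.0, 499.3232667597069, 236.25517403245289], [0.0, 0.0, 1.0]] -0.03766796724284345
base_plate 0.89 [233.1, 178.1] 1330 [0.51  0.24  0.015]
green_tray 0.56 [270.4, 234.2] 1730 [0.
[... 168 characters left out ...]
 -0.2    0.015]
wax_ring 0.71 [357.4, 230.3] 195 [0.648 0.006 0.015]
top [[-0.023, 0.991, -0.134, 0.415], [-0.999, -0.026, -0.021, -0.004], [-0.024, 0.134, 0.991, 1.146], [0.0, 0.0, 0.0, 1.0]] [[625.0006594661687, 0.0, 309.905499573789], [0.0, 625.0006594661687, 225.61622193024314], [0.0, 0.0, 1.0]] -0.18506185014387153
base_plate 0.93 [187.6, 259.1] 1693 [0.513 0.245 0.015]
green_tray 0.66 [270.1, 257.8] 1829 [0.512 0.093 0.015]
blue_tray 0.9 [354.0, 259.5] 1816 [ 0.505 -0.06   0.015]
red_tray 0.87 [396.2, 167.8] 1741 [ 0.673 -0.143  0.015]
lid 0.72 [429.7, 258.4] 1886 [ 0.503 -0.198  0.015]
lid 0.39 [308.9, 184.0] 191 [0.646 0.019 0.015]
wax_ring 0.53 [310.5, 176.8] 145 [0.66  0.016 0.015]
```

View pics/scene0.png

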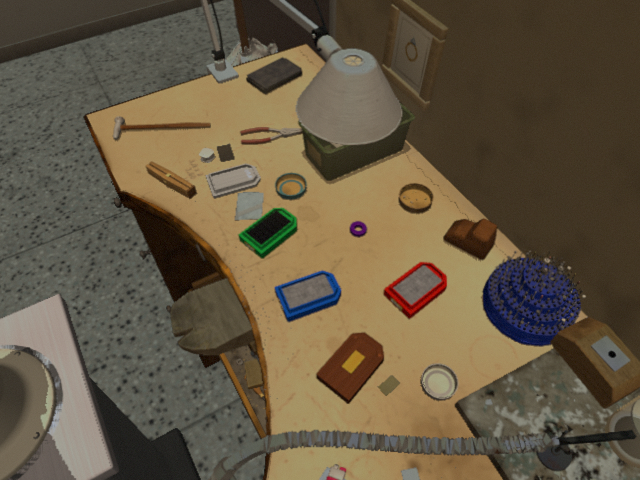

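View pics/top0.png

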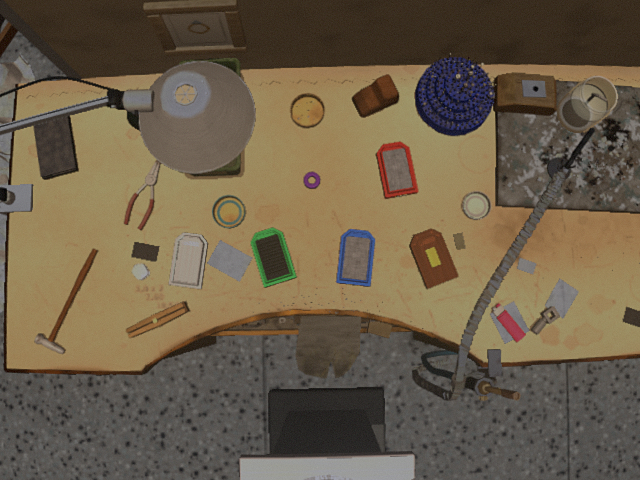

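The scene picture shows base plate (233,178), green (270,234), blue (306,296), red (416,287), lid (348,363) and ring (357,230). The top picture agrees, with all cut corners facing away from the robot. Next I fit each outline to get its pose.

```bash
cat >> h.py <<'E'
from scipy.optimize import least_squares
def outl(i,z):
    a,b,c=.05-i,.031-i,.014-.586*i
    return np.array([[-a,-b,z],[a-c,-b,z],[a,-b+c,z],[a,b-c,z],[a-c,b,z],[-a,b,z]])
_t=np.linspace(0,2*np.pi,40)[:-1]
circ=lambda r,z:np.c_[r*np.cos(_t),r*np.sin(_t),0*_t+z]
TR=[np.r_[outl(0,0),outl(0,.017)],np.r_[outl(.005,.017),outl(.005,.025)]]
MODEL=dict(green_tray=TR,blue_tray=TR,red_tray=TR,lid=TR[:1],
  base_plate=[np.r_[outl(0,0),outl(0,.008)],np.r_[outl(.005,.008),outl(.005,.016)]],
  wax_ring=[np.r_[circ(.016,0),circ(.016,.01)]])
def place(v,M):
    c,s=np.cos(v[3]),np.sin(v[3]);return M@np.array([[c,s,0],[-s,c,0],[0,0,1]])+v[:3]
def fit(pics,name,guess,z=None):
    """pics: pictures; guess x,y,z,yaw; z fixed if given. returns pose, rms px"""
    C=[]
    for p in pics:
        R=vision.masks_of(p,name); g=proj(p,np.array(guess)[:3]+[0,0,.01])[0]
        R=[r for r in R if r['conf']>.3 and np.hypot(*(np.array(r['point'])-g))<120]
        if not R: print(name,'not seen');continue
        r=min(R,key=lambda r:np.hypot(*(np.array(r['point'])-g))-30*r['conf'])
        m=r['mask'].astype(np.uint8); k=max(cv2.findContours(m,cv2.RETR_EXTERNAL,cv2.CHAIN_APPROX_NONE)[0],key=cv2.contourArea)[:,0].astype(float)
        k=k[(k[:,0]>2)&(k[:,0]<637)&(k[:,1]>2)&(k[:,1]<477)]
        C.append((p,k[::max(1,len(k)//200)]))
    def full(v): return np.array([v[0],v[1],z,v[2]]) if z is not None else np.array(v)
    def res(v):
        out=[]
        for p,k in C:
            H=[cv2.convexHull(proj(p,place(full(v),M)).astype(np.float32)) for M in MODEL[name]]
            out+=[max(cv2.pointPolygonTest(h,tuple(q),True) for h in H)-.5 for q in k]
        return np.array(out)
    g=np.array(guess,float); 
    if z is not None: g=g[[0,1,3]]
    s=least_squares(res,g,loss='soft_l1',diff_step=1e-3,x_scale=[.01]*(len(g)-1)+[.1])
    v=full(s.x); return v,np.sqrt((res(s.x)**2).mean()),[len(k) for _,k in C]
E
cat > m0.py <<'E'
from h import *
G=dict(base_plate=(.51,.243,.001,0.03),green_tray=(.51,.09,.001,.2),blue_tray=(.503,-.06,.001,-.05),lid=(.503,-.198,.001,.3),wax_ring=(.65,.015,.001,0.01),red_tray=(.67,-.143,.001,.1))
a,b=shot('scene'),shot('top')
for n,g in G.items():
    for P in([a,b],):
        for z in(None,0.):
            v,r,c=fit(P,n,g,z);print(n,v.round(4),round(r,2),c)
p=shot('wrist','w0.png');print(np.round(p['pose'],3).tolist(),np.array(p['camera_matrix']).round(1).tolist(),p['k1'])
E
python3 m0.py
```

```text
base_plate [ 0.5128  0.2465 -0.0008 -0.1522] 0.5 [132, 156]
base_plate [ 0.5127  0.2462  0.     -0.1527] 0.51 [132, 156]
green_tray [ 5.152e-01  8.960e-02 -2.000e-04  2.898e-01] 0.74 [128, 152]
green_tray [0.5151 0.0895 0.     0.2899] 0.74 [128, 152]
blue_tray not seen
blue_tray [ 0.5093 -0.0622  0.0036 -0.1405] 0.33 [159]
blue_tray not seen
blue_tray [ 0.5096 -0.0624  0.     -0.1399] 0.33 [159]
lid [ 0.5049 -0.2027  0.0024  0.3344] 0.44 [163, 154]
lid [ 0.5052 -0.2024  0.      0.3336] 0.52 [163, 154]
wax_ring [ 0.6559  0.0155 -0.0019  0.98  ] 0.92 [42, 46]
wax_ring [0.6554 0.0153 0.     1.1829] 0.92 [42, 46]
red_tray [ 0.6267 -0.1228  0.1646  0.0459] 4.91 [48, 155]
red_tray [ 0.671  -0.1343  0.     -0.4899] 23.42 [48, 155]
[[0.309, 0.909, 0.28, 0.278], [-0.951, 0.295, 0.091, -0.593], [0.0, -0.295, 0.956, 0.384], [0.0, 0.0, 0.0, 1.0]] [[343.8, 0.0, 323.7], [0.0, 343.8, 240.2], [0.0, 0.0, 1.0]] -0.050483548392775614
```

```bash
cat > m1.py <<'E'
from h import *
a,b=shot('scene'),shot('top')
S=np.array([[222,472],[245,446],[272,438],[320,438],[360,443],[400,445],[440,446],[480,446],[520,443],[545,440]],float)
Tp=[(460,370),(468,320),(485,290),(505,250),(525,215),(545,180),(557,165)]
for t in Tp:
    best=[]
    for z in np.arange(0,.5,.005):
        q=proj(a,at_z(b,t,z))[0]
        if S[0,0]<=q[0]<=S[-1,0]: best.append((abs(q[1]-np.interp(q[0],S[:,0],S[:,1])),z))
    if best:
        e,z=min(best);print(t,round(e,1),z,at_z(b,t,z).round(3))
print('shade')
for t,s in(((185,93),(353,60)),((197,115),(350,110))):
    for z in np.arange(0.1,.5,.05): print(z.round(2),at_z(b,t,z).round(3),proj(a,at_z(b,t,z)).round(0))
for z in(.1,.2,.3):print(z,[at_z(b,t,z).round(3).tolist() for t in((197,172),(139,115),(255,115))])
E
python3 m1.py
```

```text
(460, 370) 0.1 0.035 [ 0.302 -0.241  0.035]
(468, 320) 0.5 0.02 [ 0.389 -0.262  0.02 ]
(485, 290) 0.9 0.01 [ 0.442 -0.298  0.01 ]
(505, 250) 0.2 0.0 [ 0.516 -0.343  0.   ]
(525, 215) 0.3 0.005 [ 0.58  -0.384  0.005]
(545, 180) 0.3 0.025 [ 0.642 -0.422  0.025]
(557, 165) 67.8 0.19 [ 0.633 -0.383  0.19 ]
shade
0.1 [0.801 0.234 0.1  ] [[361.  97.]]
0.15 [0.783 0.222 0.15 ] [[358.  82.]]
0.2 [0.764 0.211 0.2  ] [[355.  64.]]
0.25 [0.746 0.2   0.25 ] [[350.  45.]]
0.3 [0.727 0.188 0.3  ] [[346.  23.]]
0.35 [0.709 0.177 0.35 ] [[341.  -2.]]
0.4 [0.69  0.165 0.4  ] [[335. -30.]]
0.45 [0.672 0.154 0.45 ] [[328. -63.]]
0.1 [0.759 0.211 0.1  ] [[350. 110.]]
0.15 [0.743 0.201 0.15 ] [[346.  94.]]
0.2 [0.726 0.191 0.2  ] [[343.  76.]]
0.25 [0.71 0.18 0.25] [[338.  56.]]
0.3 [0.693 0.17  0.3  ] [[334.  34.]]
0.35 [0.677 0.16  0.35 ] [[328.   8.]]
0.4 [0.66  0.149 0.4  ] [[322. -21.]]
0.45 [0.644 0.139 0.45 ] [[315. -54.]]
0.1 [[0.656, 0.21, 0.1], [0.764, 0.317, 0.1], [0.755, 0.109, 0.1]]
0.2 [[0.633, 0.19, 0.2], [0.731, 0.286, 0.2], [0.722, 0.098, 0.2]]
0.3 [[0.61, 0.169, 0.3], [0.697, 0.255, 0.3], [0.69, 0.087, 0.3]]
```

View pics/w0.png

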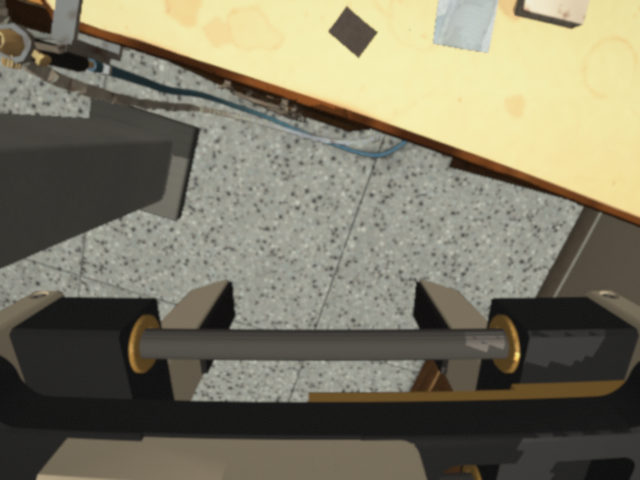

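The wrist picture shows the open fingers at columns 200 and 440 (rows 280–400) over the bench edge, so an object should sit above the rod at row 330. The hose lies flat on the bench and the lamp shade starts at x≈0.65. I'll fly to a view of the base plate.

Request:
{"fn": "arm_command", "kwargs": {"increments": [[0.9,0.9,0,0,0,0,91.8],[0.9,0.9,0,0,0,-0.2,91.8],[0.9,0.9,0,0,0,-0.2,91.8],[0.9,0.9,0,0,0,-0.2,91.8],[0.9,0.9,0,0,0,-0.2,91.8],[0.9,0.9,0,0,0,-0.2,91.8],[0,1,0,0,0,-0.2,91.8],[0,1,0,0,0,-0.2,91.8],[0,1,0,0,0,-0.2,91.8],[0,1,0,0,0,-0.2,91.8],[0,1,0,0,0,-0.2,91.8],[0,1,0,0,0,-0.2,91.8],[0,1,0,0,0,-0.2,91.8],[0,1,0,0,0,-0.2,91.8],[0,1,0,0,0,-0.2,91.8],[0,1,0,0,0,-0.2,91.8],[0,1,0,0,0,-0.2,91.8],[0,1,0,0,0,-0.1,91.8],[0,0,0,0,0,0,91.8],[0,0,0,0,0,0,91.8]]}}

```text
time: 4.15
ee_pos: [0.4122, 0.1955, 0.2268]
tcp_rot: [0.997, -0.071, -0.0, -0.0]
contact_force: [-0.1, -1.1, -0.0]
grip_width: 0.0917
finger_force: 0.0
```

```bash
cat >> h.py <<'E'
def tool():
    s=monitor.observe(); from scipy.spatial.transform import Rotation as R
    M=R.from_quat(s['tcp_rot']).as_matrix(); return s,np.arctan2(M[1,0],M[0,0]),M
def go(x,y,z,yaw):
    s,w,M=tool(); d=np.array([x,y,z])-s['ee_pos']
    tilt=np.cross(M[:,2],[0,0,-1])
    dy=(yaw-w+np.pi)%(2*np.pi)-np.pi
    print('at',s['ee_pos'].round(4),'yaw',round(w,4),'t',round(s['time'],2),'need shift units',(d/.05).round(3),'turn units',np.degrees([tilt[0],tilt[1],dy]/np.float64(8)).round(3))
E
cat > see.py <<'E'
import sys; from h import *
n=sys.argv[1]; g=[float(x) for x in sys.argv[2:6]]; pre=sys.argv[6] if len(sys.argv)>6 else None
p=shot('wrist',pre)
print(tool()[0]['ee_pos'].round(4),round(tool()[1],4),tool()[0]['q'].round(2))
for z in(g[2],None):
    v,r,c=fit([p],n,g,z);print(n,v.round(4),round(r,2),c)
E
python3 see.py base_plate .5127 .2462 0 -.1527 w1.png
```

```text
[0.4126 0.1937 0.2266] -0.1457 [ 0.34  0.21 -0.93  2.01  0.2   1.02 -2.4 ]
base_plate [ 0.5136  0.2467  0.     -0.1555] 0.79 [281]
base_plate [ 0.5141  0.2476 -0.0053 -0.1564] 0.58 [281]
```

View pics/w1.png

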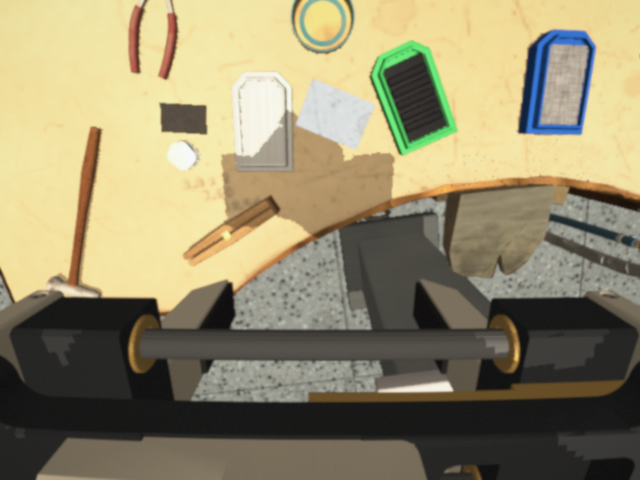

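Base plate is the pale tray at (262,120), green at (413,97), blue at (558,80), which matches the fits. I'll take a closer view over the base plate.

Request:
{"fn": "arm_command", "kwargs": {"increments": [[0.5,0.5,-0.2,0,0,0,91.8],[0.5,0.5,-0.3,0,0,0,91.8],[0.2,0.1,-0.2,0,0,0,91.8],[0,0,0,0,0,0,91.8],[0,0,0,0,0,0,91.8]]}}

```text
time: 4.8
ee_pos: [0.4726, 0.2472, 0.1915]
tcp_rot: [0.997, -0.074, -0.001, 0.001]
contact_force: [-0.5, 0.1, 0.1]
grip_width: 0.0917
finger_force: 0.0
```

```bash
python3 see.py base_plate .5127 .2462 0 -.1527; python3 -c "
from h import *
go(.475,.078,.19,.29)"
```

```text
[0.4726 0.2474 0.1919] -0.1487 [ 0.11  0.41 -0.8   1.87  0.34  1.01 -2.55]
base_plate [ 0.5139  0.2469  0.     -0.1484] 0.35 [296]
base_plate [ 0.514   0.2469  0.0008 -0.1484] 0.35 [296]
at [0.4728 0.2478 0.1924] yaw -0.1483 t 4.95 need shift units [ 0.044 -3.395 -0.048] turn units [0.005 0.007 3.139]
```

q7 is near its −2.57 limit in this orientation, so I'll use the half-turned grasp for all the trays.

Request:
{"fn": "arm_command", "kwargs": {"increments": [[0,-0.6,0,0,0,1,91.8],[0,-0.6,0,0,0,1,91.8],[0,-0.6,0,0,0,1,91.8],[0,-0.6,0,0,0,1,91.8],[0,-0.6,0,0,0,1,91.8],[0,0,0,0,0,1,91.8],[0,0,0,0,0,1,91.8],[0,0,0,0,0,1,91.8],[0,0,0,0,0,1,91.8],[0,0,0,0,0,1,91.8],[0,0,0,0,0,1,91.8],[0,0,0,0,0,1,91.8],[0,0,0,0,0,1,91.8],[0,0,0,0,0,1,91.8],[0,0,0,0,0,1,91.8],[0,0,0,0,0,1,91.8],[0,0,0,0,0,1,91.8],[0,0,0,0,0,1,91.8],[0,0,0,0,0,1,91.8],[0,0,0,0,0,1,91.8]]}}

```text
time: 6.95
ee_pos: [0.4728, 0.0978, 0.1923]
tcp_rot: [0.243, 0.97, -0.001, 0.001]
contact_force: [0.1, -0.1, 0.1]
grip_width: 0.0919
finger_force: 0.0
```

Request:
{"fn": "arm_command", "kwargs": {"increments": [[0.3,0,0,0,0,1,91.8],[0.3,0,0,0,0,1,91.8],[0.3,0,0,0,0,1,91.8],[0.3,0,0,0,0,1,91.8],[0.3,0,0,0,0,1,91.8],[0.2,0,0,0,0,0.6,91.8],[0,0,0,0,0,0,91.8],[0,0,0,0,0,0,91.8]]}}

```text
time: 7.75
ee_pos: [0.5573, 0.0984, 0.1921]
tcp_rot: [-0.141, 0.99, -0.0, -0.0]
contact_force: [0.3, -0.5, -0.1]
grip_width: 0.0917
finger_force: 0.0
```

```bash
python3 see.py green_tray .5151 .0895 0 .29 w2.png; python3 -c "
from h import *
go(.5151,.0895,.05,.29+np.pi)"
```

```text
[0.5572 0.0985 0.1921] -2.8578 [ 0.72  0.88 -1.45  1.78  0.9   1.34  0.91]
green_tray [0.5167 0.0904 0.     0.2802] 0.46 [306]
green_tray [ 5.167e-01  9.040e-02 -1.000e-04  2.801e-01] 0.46 [306]
at [0.5572 0.0985 0.192 ] yaw -2.8567 t 7.9 need shift units [-0.843 -0.181 -2.841] turn units [0.008 0.003 0.037]
```

Request:
{"fn": "arm_command", "kwargs": {"increments": [[-0.4,-0.1,-0.7,0,0,0,91.8],[-0.4,-0.06,-0.7,0,0,0,91.8],[0,0,-0.7,0,0,0,91.8],[0,0,-0.6,0,0,0,91.8],[0,0,-0.4,0,0,0,91.8],[0,0,-0.2,0,0,0,91.8],[0,0,0,0,0,0,91.8]]}}

```text
time: 8.6
ee_pos: [0.5169, 0.0906, 0.026]
tcp_rot: [-0.142, 0.99, -0.0, -0.001]
contact_force: [-1.0, 0.1, 0.3]
grip_width: 0.0918
finger_force: 0.0
```

```bash
python3 -c "
from h import *
go(.5167,.0904,.004,.2802+np.pi); print(tool()[0]['q'].round(2))"
```

```text
at [0.5169 0.0906 0.026 ] yaw -2.8559 t 8.6 need shift units [-0.005 -0.005 -0.441] turn units [ 0.003 -0.012 -0.039]
[ 0.67  1.01 -1.25  1.98  1.13  1.1   0.75]
```

Down, close, then lift.

Request:
{"fn": "arm_command", "kwargs": {"increments": [[0,0,-0.25,0,0,-0.04,91.8],[0,0,-0.19,0,0,0,91.8],[0,0,0,0,0,0,40],[0,0,0,0,0,0,40],[0,0,0,0,0,0,40],[0,0,0,0,0,0,40],[0,0,0,0,0,0,40],[0,0,0,0,0,0,40],[0,0,0.3,0,0,0,40],[0,0,0.7,0,0,0,40],[0,0,0.7,0,0,0,40],[0,0,0,0,0,0,40]]}}

```text
time: 9.8
ee_pos: [0.5203, 0.0924, 0.0947]
tcp_rot: [-0.14, 0.99, 0.0, 0.003]
contact_force: [0.6, -0.2, -0.7]
grip_width: 0.0616
finger_force: 30.0
```

```bash
cat > held.py <<'E'
import sys; from h import *
# pose of held piece relative to tool, from scene+top(+wrist)
n=sys.argv[1]; dz=float(sys.argv[2]); s,w,M=tool(); x,y,z=s['ee_pos']
P=[shot('scene'),shot('top'),shot('wrist',sys.argv[3] if len(sys.argv)>3 else None)]
print('tool',s['ee_pos'].round(4),round(w,4),'grip',s['grip_width'],s['finger_force'],s['q'].round(2),s['time'])
for Q in(P[:2],P[2:]):
    v,r,c=fit(Q,n,(x,y,z-dz,w-np.pi),None if Q is not P[2:] and len(Q)==2 else z-dz)
    d=v[:2]-[x,y];print(v.round(4),'off local',(np.array([[np.cos(v[3]),np.sin(v[3])],[-np.sin(v[3]),np.cos(v[3])]])@d).round(4),'yaw rel',round((v[3]-w)%(2*np.pi)-np.pi,4),'rms',round(r,2),c)
E
python3 held.py green_tray .004 w3.png
```

```text
tool [0.5203 0.0924 0.0947] -2.8608 grip 0.061607840404897724 29.997688382864 [ 0.72  0.93 -1.35  1.95  1.02  1.17  0.8 ] 9.8
[ 0.5168  0.0875  0.0926 -6.0231] off local [-0.0046 -0.0038] yaw rel -0.0207 rms 5.06 [108, 21]
[ 0.5163  0.0903  0.0907 -5.9992] off local [-0.0045 -0.0009] yaw rel 0.0032 rms 19.18 [259]
```

View pics/w3.png

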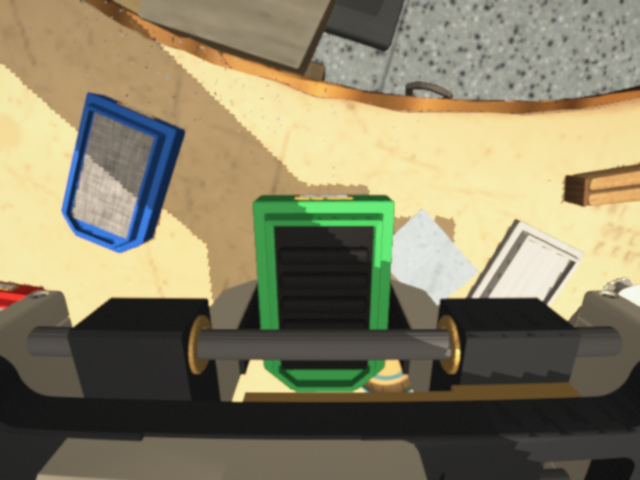

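The wrist picture shows the green tray held square between the fingers (back edge at row 197, columns 255–393). The base plate is at (525,260). I'll redo the held fit using only the unobstructed rows.

```bash
sed -i 's/def fit(pics,name,guess,z=None):/def fit(pics,name,guess,z=None,rmax=477):/; s/(k\[:,1\]<477)/(k[:,1]<rmax)/' h.py
sed -i 's/(Q is not.*$//' held.py
cat > held.py <<'E'
import sys; from h import *
n=sys.argv[1]; dz=float(sys.argv[2]); s,w,M=tool(); x,y,z=s['ee_pos']
P=shot('wrist',sys.argv[3] if len(sys.argv)>3 else None)
print('tool',s['ee_pos'].round(4),round(w,4),'zaxis',M[:,2].round(4),'grip',s['grip_width'].round(4),s['finger_force'],s['q'].round(2),s['time'])
v,r,c=fit([P],n,(x,y,z-dz,(w+2*np.pi)%(2*np.pi)-np.pi),z-dz,rmax=275)
d=v[:2]-[x,y];print(v.round(4),'off local',(np.array([[np.cos(v[3]),np.sin(v[3])],[-np.sin(v[3]),np.cos(v[3])]])@d).round(4),'yaw rel',round((v[3]-w)%(2*np.pi)-np.pi,4),'rms',round(r,2),c)
E
python3 held.py green_tray .004; python3 -c "
from h import *
go(.5139,.2469,.09,-.1484+np.pi)"
```

```text
at [0.5171 0.0906 0.0888] yaw -2.8612 t 10.15 need shift units [-0.063  3.126  0.025] turn units [ 2.000e-03 -1.300e-02 -3.071e+00]Traceback (most recent call last):
  File "held.py", line 4, in <module>
    print('tool',s['ee_pos'].round(4),round(w,4),'zaxis',M[:,2].round(4),'grip',s['grip_width'].round(4),s['finger_force'],s['q'].round(2),s['time'])
                                                                                ^^^^^^^^^^^^^^^^^^^^^
AttributeError: 'float' object has no attribute 'round'
```

Request:
{"fn": "arm_command", "kwargs": {"increments": [[0,0.4,0,0,0,-0.4,40],[0,0.6,0,0,0,-0.6,40],[0,0.6,0,0,0,-0.6,40],[0,0.6,0,0,0,-0.6,40],[-0.06,0.6,0,0,0,-0.6,40],[0,0.33,0,0,0,-0.27,40],[0,0,0,0,0,0,40],[0,0,0,0,0,0,40],[0,0,0,0,0,0,40],[0,0,0,0,0,0,40]]}}

```text
time: 11.15
ee_pos: [0.5151, 0.2458, 0.0892]
tcp_rot: [0.075, 0.997, -0.0, -0.0]
contact_force: [0.4, -0.1, -0.0]
grip_width: 0.0619
finger_force: 30.0
```

```bash
sed -i "s/s\['grip_width'\].round(4)/s['grip_width']/" held.py; python3 held.py green_tray .004 w4.png; python3 -c "
from h import *
go(.5139,.2469,.012,-.1484+np.pi)"
```

```text
tool [0.5151 0.2458 0.0892] 2.9917 zaxis [-7.e-04 -9.e-04 -1.e+00] grip 0.0619343411787445 29.997761696577072 [ 0.35  0.91 -1.23  1.84  0.96  1.14  0.19] 11.15
[ 0.5135  0.2465  0.0852 -0.1484] off local [-0.0016  0.0005] yaw rel 0.0014 rms 0.8 [287]
at [0.5151 0.2462 0.0895] yaw 2.9918 t 11.25 need shift units [-0.024  0.014 -1.549] turn units [ 0.003 -0.003  0.01 ]
```

Request:
{"fn": "arm_command", "kwargs": {"increments": [[0.01,0.01,-0.5,0,0,0,40],[0,0,-0.5,0,0,0,40],[0,0,-0.2,0,0,0,40],[0,0,-0.15,0,0,0,40],[0,0,-0.1,0,0,0,40],[0,0,-0.08,0,0,0,40],[0,0,-0.04,0,0,0,40],[0,0,0,0,0,0,40],[0,0,0,0,0,0,40]]}}

```text
time: 12.15
ee_pos: [0.5157, 0.248, 0.0131]
tcp_rot: [0.074, 0.997, -0.0, 0.001]
contact_force: [-3.4, -3.7, 9.7]
grip_width: 0.0618
finger_force: 30.0
```

Request:
{"fn": "arm_command", "kwargs": {"increments": [[0,0,0,0,0,0,91.8],[0,0,0,0,0,0,91.8],[0,0,0,0,0,0,91.8],[0,0,0,0,0,0,91.8],[0,0,0.5,0,0,0,91.8],[0,0,0.8,0,0,0,91.8],[0.2,0,0.8,0,0,0,91.8],[0.3,0,0.8,0,0,0,91.8],[0.2,0,0.6,0,0,0,91.8],[0,0,0,0,0,0,91.8],[0,0,0,0,0,0,91.8]]}}

```text
time: 13.25
ee_pos: [0.5505, 0.2479, 0.1864]
tcp_rot: [0.074, 0.997, 0.0, 0.0]
contact_force: [-1.0, -0.7, -0.4]
grip_width: 0.0917
finger_force: 0.0
```

```bash
python3 see.py green_tray .514 .247 .008 -.148 w5.png; python3 -c "
from h import *
a,b=shot('scene'),shot('top')
v,r,c=fit([b,a],'green_tray',(.514,.247,.008,-.148));print(v.round(4),r,c)
v,r,c=fit([b,a],'blue_tray',(.5093,-.0622,0,-.14),0.);print(v.round(4),r,c)
go(.549,-.067,.19,-.14+np.pi)"
```

```text
[0.5497 0.2475 0.1853] 2.9935 [ 0.38  0.84 -1.32  1.7   0.84  1.3   0.31]
green_tray [ 0.5138  0.2486  0.008  -0.1468] 0.53 [318]
green_tray [ 0.5136  0.2487  0.0102 -0.1466] 0.44 [318]
[ 0.5139  0.2482  0.0071 -0.1431] 0.9064999339115122 [32, 137]
[ 0.5096 -0.0624  0.     -0.1296] 3.485489464708403 [93, 164]
at [0.55   0.2478 0.1857] yaw 2.9936 t 13.7 need shift units [-0.02  -6.297  0.085] turn units [ 0.001 -0.006  0.058]
```

View pics/w5.png

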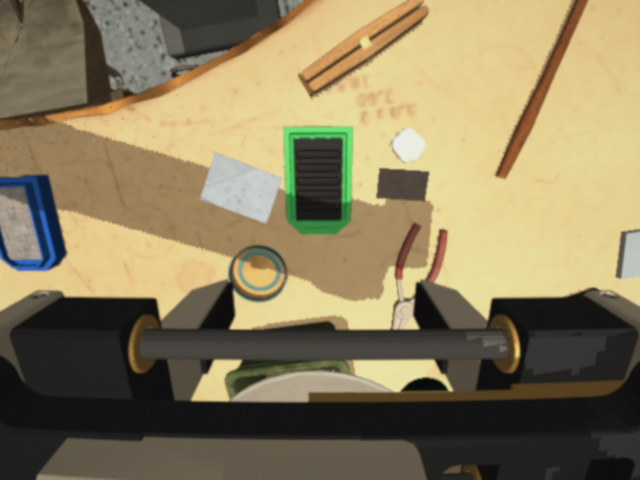

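Green sits on the base plate at (318,180), level, with no base showing. Next is the blue tray.

Request:
{"fn": "arm_command", "kwargs": {"increments": [[0,-0.6,0.1,0,0,0.06,91.8],[0,-1,0,0,0,0,91.8],[0,-1,0,0,0,0,91.8],[0,-1,0,0,0,0,91.8],[0,-1,0,0,0,0,91.8],[0,-1,0,0,0,0,91.8],[0,-0.7,0,0,0,0,91.8],[0,0,0,0,0,0,91.8],[0,0,0,0,0,0,91.8],[0,0,0,0,0,0,91.8]]}}

```text
time: 14.7
ee_pos: [0.5502, -0.0657, 0.1914]
tcp_rot: [0.069, 0.998, 0.0, 0.0]
contact_force: [0.0, 0.4, -0.5]
grip_width: 0.0917
finger_force: 0.0
```

```bash
python3 see.py blue_tray .5096 -.0624 0 -.14; python3 -c "
from h import *
go(.5096,-.0624,.004,-.14+np.pi)"
```

```text
[ 0.5502 -0.0653  0.1915] 3.0044 [ 1.02  0.83 -1.43  1.81  0.86  1.31  0.8 ]
blue_tray [ 0.5107 -0.062   0.     -0.1403] 0.54 [309]
blue_tray [ 0.5105 -0.062   0.0012 -0.1402] 0.5 [309]
at [ 0.5503 -0.0654  0.1915] yaw 3.0047 t 14.85 need shift units [-0.814  0.059 -3.749] turn units [-0.001  0.003 -0.022]
```

Request:
{"fn": "arm_command", "kwargs": {"increments": [[-0.4,0.07,-0.7,0,0,-0.02,91.8],[-0.39,0,-0.7,0,0,0,91.8],[0,0,-0.7,0,0,0,91.8],[0,0,-0.7,0,0,0,91.8],[0,0,-0.6,0,0,0,91.8],[0,0,-0.25,0,0,0,91.8],[0,0,-0.1,0,0,0,91.8],[0,0,0,0,0,0,91.8],[0,0,0,0,0,0,91.8],[0,0,0,0,0,0,91.8]]}}

```text
time: 15.85
ee_pos: [0.5118, -0.0636, 0.005]
tcp_rot: [0.071, 0.997, -0.0, 0.001]
contact_force: [-0.7, -1.0, 0.4]
grip_width: 0.0917
finger_force: 0.0
```

Request:
{"fn": "arm_command", "kwargs": {"increments": [[0,0,0,0,0,0,40],[0,0,0,0,0,0,40],[0,0,0,0,0,0,40],[0,0,0,0,0,0,40],[0,0,0,0,0,0,40],[0,0,0,0,0,0,40],[0,0,0,0,0,0,40]]}}

```text
time: 16.55
ee_pos: [0.5109, -0.0636, 0.0038]
tcp_rot: [0.071, 0.997, 0.0, 0.0]
contact_force: [-0.4, 0.3, 2.1]
grip_width: 0.0615
finger_force: 30.0
```

Request:
{"fn": "arm_command", "kwargs": {"increments": [[0,0,0.4,0,0,0,40],[0,0,0.7,0,0,0,40],[0,0,0.7,0,0,0,40],[0,0,0.4,0,0,0,40],[0,0,0,0,0,0,40],[0,0,0,0,0,0,40],[0,0,0,0,0,0,40],[0,0,0,0,0,0,40]]}}

```text
time: 17.35
ee_pos: [0.5099, -0.0637, 0.1125]
tcp_rot: [0.071, 0.997, 0.0, -0.001]
contact_force: [-0.5, -0.2, -0.6]
grip_width: 0.0617
finger_force: 30.0
```

```bash
python3 -c "
from h import *
go(.5138,.2486,.11,-.147+np.pi)"
```

```text
at [ 0.5099 -0.0637  0.1125] yaw 2.9989 t 17.35 need shift units [ 0.077  6.246 -0.05 ] turn units [-0.002 -0.015 -0.031]
```

Request:
{"fn": "arm_command", "kwargs": {"increments": [[0.08,0.5,0,0,0,-0.03,40],[0,0.8,0,0,0,0,40],[0,0.8,0,0,0,0,40],[0,0.8,0,0,0,0,40],[0,0.8,0,0,0,0,40],[0,0.8,0,0,0,0,40],[0,0.8,0,0,0,0,40],[0,0.65,0,0,0,0,40],[0,0.3,0,0,0,0,40],[0,0,0,0,0,0,40],[0,0,0,0,0,0,40],[0,0,0,0,0,0,40],[0,0,0,0,0,0,40]]}}

```text
time: 18.65
ee_pos: [0.5151, 0.2472, 0.1133]
tcp_rot: [0.074, 0.997, -0.001, -0.0]
contact_force: [0.4, 0.1, -0.8]
grip_width: 0.0618
finger_force: 30.0
```

```bash
python3 held.py blue_tray .004; python3 -c "
from h import *
go(.5138,.2486,.029,-.147+np.pi)"
```

```text
tool [0.5151 0.2472 0.1133] 2.9926 zaxis [-6.e-04 -1.e-03 -1.e+00] grip 0.0618151307148453 29.999264627695084 [ 0.37  0.88 -1.26  1.83  0.92  1.17  0.21] 18.65
[ 0.515   0.2477  0.1093 -0.1487] off local [-0.0001  0.0005] yaw rel 0.0003 rms 0.7 [280]
at [0.5152 0.2476 0.1135] yaw 2.9928 t 18.75 need shift units [-0.027  0.021 -1.691] turn units [ 0.004 -0.002  0.013]
```

Request:
{"fn": "arm_command", "kwargs": {"increments": [[-0.02,0.02,-0.5,0,0,0,40],[0,0,-0.5,0,0,0,40],[0,0,-0.2,0,0,0,40],[0,0,-0.2,0,0,0,40],[0,0,-0.14,0,0,0,40],[0,0,-0.1,0,0,0,40],[0,0,-0.05,0,0,0,40],[0,0,0,0,0,0,40],[0,0,0,0,0,0,40]]}}

```text
time: 19.65
ee_pos: [0.514, 0.2501, 0.0297]
tcp_rot: [0.073, 0.997, 0.0, 0.0]
contact_force: [0.1, 0.4, -0.9]
grip_width: 0.0617
finger_force: 30.0
```

Request:
{"fn": "arm_command", "kwargs": {"increments": [[0,0,-0.03,0,0,0,40],[0,0,-0.02,0,0,0,40],[0,0,0,0,0,0,40]]}}

```text
time: 19.95
ee_pos: [0.5142, 0.2503, 0.0288]
tcp_rot: [0.073, 0.997, -0.0, 0.001]
contact_force: [-2.1, -3.8, 13.3]
grip_width: 0.0615
finger_force: 30.0
```

Request:
{"fn": "arm_command", "kwargs": {"increments": [[0,0,0,0,0,0,91.8],[0,0,0,0,0,0,91.8],[0,0,0,0,0,0,91.8],[0,0,0,0,0,0,91.8],[0,0,0.5,0,0,0,91.8],[0,0,0.8,0,0,0,91.8],[0.2,0,0.8,0,0,0,91.8],[0.3,0,0.8,0,0,0,91.8],[0.2,0,0.6,0,0,0,91.8],[0,0,0,0,0,0,91.8],[0,0,0,0,0,0,91.8],[0,0,0,0,0,0,91.8]]}}

```text
time: 21.15
ee_pos: [0.5478, 0.2493, 0.2003]
tcp_rot: [0.073, 0.997, -0.001, -0.001]
contact_force: [0.6, -0.0, 0.2]
grip_width: 0.0918
finger_force: 0.0
```

```bash
python3 see.py blue_tray .514 .2486 .025 -.148 w6.png; python3 -c "
from h import *
a,b=shot('scene','s6.png'),shot('top')
v,r,c=fit([b,a],'blue_tray',(.514,.2486,.025,-.148));print(v.round(4),r,c)
im=a['frame'][120:240,180:340,::-1];cv2.imwrite('pics/s6c.png',cv2.resize(im,None,fx=4,fy=4,interpolation=cv2.INTER_CUBIC))
go(.6559,.0155,.15,-.148+np.pi/2)"
```

```text
[0.5478 0.2493 0.2001] 2.9954 [ 0.38  0.83 -1.33  1.68  0.83  1.32  0.31]
blue_tray [ 0.5141  0.2506  0.025  -0.1442] 0.59 [319]
blue_tray [ 0.514   0.2507  0.0258 -0.1442] 0.58 [319]
blue_tray not seen
blue_tray not seen
[ 0.514   0.2486  0.025  -0.148 ] nan []
at [0.5485 0.2498 0.2012] yaw 2.9949 t 21.5 need shift units [ 2.148 -4.687 -1.025] turn units [ 1.0000e-03 -6.0000e-03 -1.1259e+01]h.py:51: RuntimeWarning: Mean of empty slice.
  v=full(s.x); return v,np.sqrt((res(s.x)**2).mean()),[len(k) for _,k in C]
  ret = ret.dtype.type(ret / rcount)
```

View pics/s6c.png

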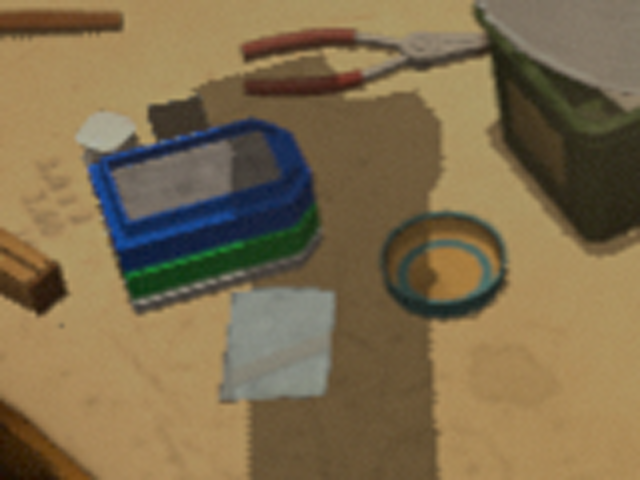

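The crop shows blue flush on green on the base plate, with even bands and cut corners aligned, and the wrist fit gives z = 0.025. Next is the ring, gripped along the tray's length (yaw ≈ 1.42).

Request:
{"fn": "arm_command", "kwargs": {"increments": [[-0.2,-0.5,0,0,0,-0.5,91.8],[-0.2,-0.8,0,0,0,-1,91.8],[0,-0.8,0,0,0,-1,91.8],[0,-0.8,0,0,0,-1,91.8],[0,-0.8,0,0,0,-1,91.8],[0.4,-0.8,0,0,0,-1,91.8],[0.4,-0.6,0,0,0,-1,91.8],[0.4,-0.4,0,0,0,-1,91.8],[0.4,0,-0.2,0,0,-1,91.8],[0.4,0,-0.2,0,0,-1,91.8],[0.4,0,-0.3,0,0,-1,91.8],[0.03,0,-0.3,0,0,-0.76,91.8],[0,0,0,0,0,0,91.8],[0,0,0,0,0,0,91.8],[0,0,0,0,0,0,91.8]]}}

```text
time: 23.0
ee_pos: [0.6504, -0.0248, 0.1526]
tcp_rot: [0.757, 0.654, 0.0, 0.0]
contact_force: [-0.2, -0.4, 0.2]
grip_width: 0.0918
finger_force: 0.0
```

```bash
sed -i "s/P=\[r for/P=[r for/" h.py; python3 see.py wax_ring .6559 .0155 0 0.1 w7.png; python3 -c "
from h import *
go(.6559,.0155,.005,-.146+np.pi/2)"
```

```text
[ 0.6505 -0.0249  0.1527] 1.4243 [ 0.64  0.76 -0.99  1.6   0.68  1.16 -0.65]
wax_ring [0.6571 0.0154 0.     0.2197] 0.51 [102]
wax_ring [ 0.657   0.0147 -0.0052  0.0539] 0.41 [102]
at [ 0.6505 -0.0252  0.1526] yaw 1.4233 t 23.15 need shift units [ 0.108  0.814 -2.952] turn units [0.    0.008 0.01 ]
```

View pics/w7.png

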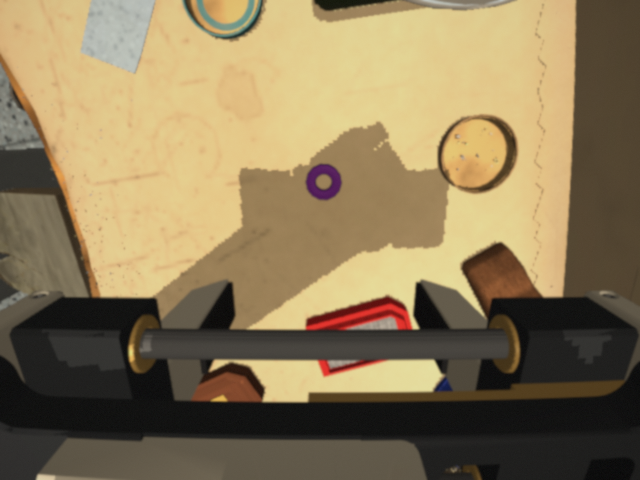

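The ring is at (324,182), clear of everything else. I'll descend to it.

Request:
{"fn": "arm_command", "kwargs": {"increments": [[0.07,0.4,-0.5,0,0,0,60],[0.06,0.4,-0.6,0,0,0,60],[0,0.01,-0.7,0,0,0,60],[0,0,-0.6,0,0,0,60],[0,0,-0.35,0,0,0,60],[0,0,-0.15,0,0,0,60],[0,0,-0.05,0,0,0,60],[0,0,0,0,0,0,60],[0,0,0,0,0,0,60],[0,0,0,0,0,0,15],[0,0,0,0,0,0,15],[0,0,0,0,0,0,15],[0,0,0,0,0,0,15],[0,0,0,0,0,0,15],[0,0,0,0,0,0,15],[0,0,0,0,0,0,15],[0,0,0,0,0,0,15]]}}

```text
time: 24.85
ee_pos: [0.6569, 0.0153, 0.0044]
tcp_rot: [0.758, 0.653, 0.0, 0.0]
contact_force: [-1.0, -0.1, 2.6]
grip_width: 0.0306
finger_force: 30.0
```

Request:
{"fn": "arm_command", "kwargs": {"increments": [[0,0,0.4,0,0,0,15],[0,0,0.7,0,0,0,15],[0,0,0.7,0,0,0,15],[0,0,0.4,0,0,0,15],[0,0,0.3,0,0,0,15],[0,0,0,0,0,0,15],[0,0,0,0,0,0,15]]}}

```text
time: 25.55
ee_pos: [0.6563, 0.0149, 0.1284]
tcp_rot: [0.758, 0.653, -0.001, -0.0]
contact_force: [-0.4, -0.6, 0.1]
grip_width: 0.0306
finger_force: 30.0
```

```bash
python3 -c "
from h import *
go(.5141,.2506,.125,-.1442+np.pi/2)"
```

```text
at [0.6563 0.0149 0.1284] yaw 1.4222 t 25.55 need shift units [-2.843  4.714 -0.068] turn units [ 0.004 -0.007  0.031]
```

Request:
{"fn": "arm_command", "kwargs": {"increments": [[-0.6,0,0,0,0,0,15],[-0.8,0.1,0,0,0,0,15],[-0.7,0.6,0,0,0,0,15],[-0.4,0.8,0,0,0,0,15],[-0.3,0.8,0,0,0,0,15],[-0.04,0.8,0,0,0,0.03,15],[0,0.8,0,0,0,0,15],[0,0.5,0,0,0,0,15],[0,0.31,0,0,0,0,15],[0,0,0,0,0,0,15],[0,0,0,0,0,0,15],[0,0,0,0,0,0,15],[0,0,0,0,0,0,15]]}}

```text
time: 26.85
ee_pos: [0.5151, 0.2491, 0.1287]
tcp_rot: [0.757, 0.654, -0.001, 0.0]
contact_force: [0.0, -0.6, 0.6]
grip_width: 0.0302
finger_force: 30.0
```

```bash
python3 - <<'E'
from h import *
p=shot('wrist','w8.png');s=tool()[0];x,y,z=s['ee_pos']
v,r,c=fit([p],'wax_ring',(x,y,z-.005,0.1),z-.005);print(v.round(4),r,c)
v,r,c=fit([p],'blue_tray',(.5141,.2506,.025,-.1442),.025,rmax=250);print(v.round(4),r,c)
go(.5141,.2506,.047,-.1442+np.pi/2)
E
```

```text
[0.5161 0.2493 0.1239 0.2964] 2.037699541171451 [177]
[ 0.5139  0.2509  0.025  -0.1482] 0.49635859063734844 [210]
at [0.5151 0.2499 0.1292] yaw 1.4252 t 27.0 need shift units [-0.02   0.015 -1.643] turn units [0.003 0.    0.01 ]
```

View pics/w8.png

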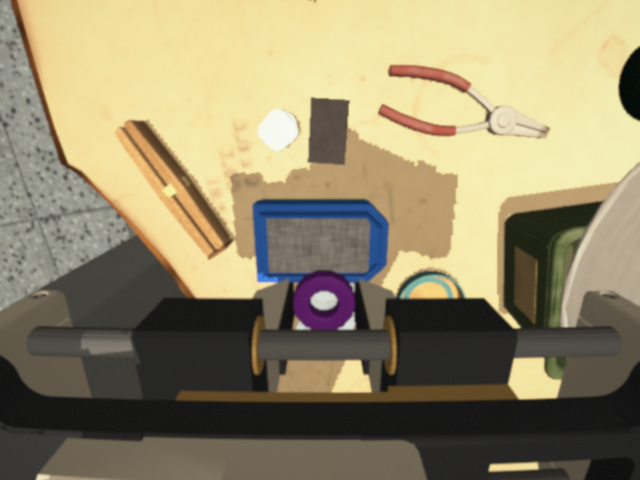

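The ring is held level at (324,300), and the tray's pocket is at (318,245). Lowering.

Request:
{"fn": "arm_command", "kwargs": {"increments": [[-0.02,0.02,-0.4,0,0,0,15],[0,0,-0.5,0,0,0,15],[0,0,-0.3,0,0,0,15],[0,0,-0.2,0,0,0,15],[0,0,-0.12,0,0,0,15],[0,0,-0.08,0,0,0,15],[0,0,-0.02,0,0,0,15],[0,0,0,0,0,0,15],[0,0,0,0,0,0,15]]}}

```text
time: 27.9
ee_pos: [0.5142, 0.2521, 0.0488]
tcp_rot: [0.756, 0.654, 0.0, 0.0]
contact_force: [-0.4, 1.0, -0.0]
grip_width: 0.0306
finger_force: 30.0
```

Request:
{"fn": "arm_command", "kwargs": {"increments": [[0,-0.01,-0.03,0,0,0,15],[0,0,-0.02,0,0,0,15],[0,0,0,0,0,0,15]]}}

```text
time: 28.2
ee_pos: [0.5141, 0.2514, 0.0463]
tcp_rot: [0.756, 0.654, 0.0, 0.0]
contact_force: [-1.8, -0.9, 4.4]
grip_width: 0.0304
finger_force: 30.0
```

Request:
{"fn": "arm_command", "kwargs": {"increments": [[0,0,0,0,0,0,37],[0,0,0,0,0,0,37],[0,0,0,0,0,0,37],[0,0,0.2,0,0,0,37],[0,0,0.5,0,0,0,37],[0,-0.2,0.8,0,0,0,60],[0,-0.4,0.8,0,0,0,91.8],[0,-0.4,0.6,0,0,0,91.8],[0,0,0,0,0,0,91.8],[0,0,0,0,0,0,91.8]]}}

```text
time: 29.2
ee_pos: [0.5144, 0.2009, 0.1916]
tcp_rot: [0.757, 0.654, 0.001, 0.001]
contact_force: [-0.6, 1.1, -0.1]
grip_width: 0.0722
finger_force: 0.0
```

```bash
python3 - <<'E'
from h import *
p=shot('wrist');cv2.imwrite('pics/w9.png',cv2.resize(p['frame'][80:300,180:460,::-1],None,fx=2.5,fy=2.5))
v,r,c=fit([p],'wax_ring',(.514,.251,.042,0.1),.042);print(v.round(4),r,c)
v,r,c=fit([p],'blue_tray',(.5141,.2506,.025,-.1442),.025);print(v.round(4),r,c)
a,b=shot('scene'),shot('top')
v,r,c=fit([a,b],'lid',(.505,-.2025,0,.334));print(v.round(4),r,c)
go(.543,-.189,.19,.334+np.pi)
E
```

```text
[0.5153 0.2515 0.042  0.2159] 0.6045802373643127 [104]
[ 0.5143  0.2512  0.025  -0.1501] 0.3840868430774431 [334]
[ 5.051e-01 -2.027e-01 -1.000e-04  3.336e-01] 0.5842739964051221 [164, 157]
at [0.5131 0.2019 0.1899] yaw 1.428 t 29.55 need shift units [ 5.980e-01 -7.819e+00  1.000e-03] turn units [-1.0000e-03 -1.1000e-02  1.4665e+01]
```

View pics/w9.png

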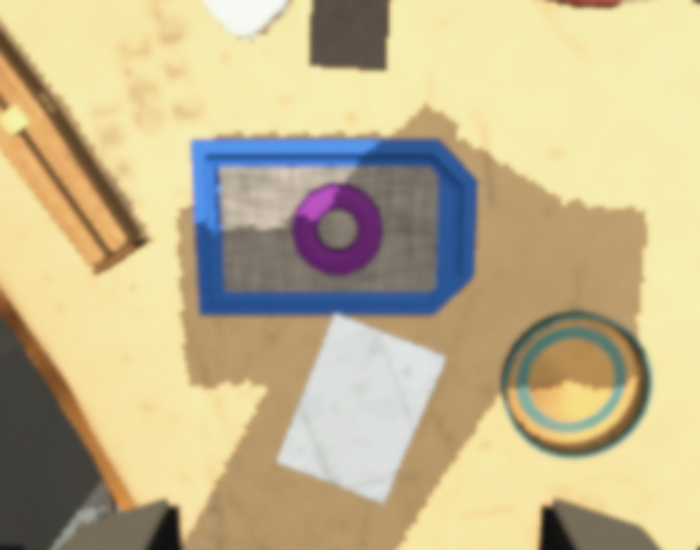

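The ring lies flat in the middle of the blue pocket (337,229 in the crop). Next is the lid.

Request:
{"fn": "arm_command", "kwargs": {"increments": [[0,-0.3,0,0,0,0.5,91.8],[0,-0.6,0,0,0,1,91.8],[0,-0.6,0,0,0,1,91.8],[0,-0.6,0,0,0,1,91.8],[0,-0.6,0,0,0,1,91.8],[0,-0.6,0,0,0,1,91.8],[0,-0.6,0,0,0,1,91.8],[0,-0.6,0,0,0,1,91.8],[0,-0.6,0,0,0,1,91.8],[0.2,-0.6,0,0,0,1,91.8],[0.2,-0.6,0,0,0,1,91.8],[0.2,-0.6,0,0,0,1,91.8],[0,-0.5,0,0,0,1,91.8],[0,-0.4,0,0,0,1,91.8],[0,0,0,0,0,1,91.8],[0,0,0,0,0,0.17,91.8],[0,0,0,0,0,0,91.8],[0,0,0,0,0,0,91.8]]}}

```text
time: 31.35
ee_pos: [0.5439, -0.1877, 0.1907]
tcp_rot: [-0.165, 0.986, 0.0, -0.0]
contact_force: [0.2, 1.0, -0.1]
grip_width: 0.0918
finger_force: 0.0
```

```bash
python3 see.py lid .505 -.2025 0 .334; python3 -c "
from h import *
go(.505,-.2025,.004,.334+np.pi)"
```

```text
[ 0.5439 -0.1878  0.1908] -2.8089 [ 1.22  0.93 -1.49  1.76  0.95  1.39  1.45]
lid [ 0.5068 -0.2018  0.      0.3394] 0.39 [308]
lid [ 0.5067 -0.2018  0.0006  0.3392] 0.38 [308]
at [ 0.5439 -0.1881  0.1909] yaw -2.8085 t 31.5 need shift units [-0.778 -0.288 -3.738] turn units [0.003 0.    0.006]
```

Request:
{"fn": "arm_command", "kwargs": {"increments": [[-0.4,-0.14,-0.7,0,0,0.04,91.8],[-0.34,-0.13,-0.7,0,0,0,91.8],[0,0,-0.7,0,0,0,91.8],[0,0,-0.7,0,0,0,91.8],[0,0,-0.6,0,0,0,91.8],[0,0,-0.25,0,0,0,91.8],[0,0,-0.09,0,0,0,91.8],[0,0,0,0,0,0,91.8],[0,0,0,0,0,0,91.8],[0,0,0,0,0,0,91.8]]}}

```text
time: 32.5
ee_pos: [0.5078, -0.2024, 0.0051]
tcp_rot: [-0.169, 0.986, -0.001, 0.001]
contact_force: [0.3, -0.3, -0.7]
grip_width: 0.0918
finger_force: 0.0
```

Request:
{"fn": "arm_command", "kwargs": {"increments": [[0,0,0,0,0,0,40],[0,0,0,0,0,0,40],[0,0,0,0,0,0,40],[0,0,0,0,0,0,40],[0,0,0,0,0,0,40],[0,0,0,0,0,0,40],[0,0,0,0,0,0,40]]}}

```text
time: 33.2
ee_pos: [0.5068, -0.2021, 0.0038]
tcp_rot: [-0.169, 0.986, -0.0, -0.0]
contact_force: [0.1, -0.8, 1.4]
grip_width: 0.0617
finger_force: 30.0
```

Request:
{"fn": "arm_command", "kwargs": {"increments": [[0,0,0.4,0,0,0,40],[0,0,0.7,0,0,0,40],[0,0,0.7,0,0,0,40],[0,0,0.6,0,0,0,40],[0,0,0.2,0,0,0,40],[0,0,0,0,0,0,40],[0,0,0,0,0,0,40],[0,0,0,0,0,0,40]]}}

```text
time: 34.0
ee_pos: [0.5057, -0.2021, 0.132]
tcp_rot: [-0.169, 0.986, 0.001, -0.001]
contact_force: [-0.3, -0.6, -1.1]
grip_width: 0.0617
finger_force: 30.0
```

```bash
python3 -c "
from h import *
go(.514,.251,.135,-.147+np.pi)"
```

```text
at [ 0.5057 -0.2021  0.132 ] yaw -2.8027 t 34.0 need shift units [0.165 9.063 0.06 ] turn units [-0.004 -0.018 -3.48 ]
```

Request:
{"fn": "arm_command", "kwargs": {"increments": [[0.1,0.4,0.06,0,0,-0.2,40],[0.06,0.7,0,0,0,-0.3,40],[0,0.8,0,0,0,-0.3,40],[0,0.8,0,0,0,-0.3,40],[0,0.8,0,0,0,-0.3,40],[0,0.8,0,0,0,-0.3,40],[0,0.8,0,0,0,-0.3,40],[0,0.8,0,0,0,-0.3,40],[0,0.8,0,0,0,-0.3,40],[0,0.8,0,0,0,-0.3,40],[0,0.8,0,0,0,-0.3,40],[0,0.5,0,0,0,-0.28,40],[0,0.26,0,0,0,0,40],[0,0,0,0,0,0,40],[0,0,0,0,0,0,40],[0,0,0,0,0,0,40],[0,0,0,0,0,0,40]]}}

```text
time: 35.7
ee_pos: [0.5153, 0.2489, 0.1363]
tcp_rot: [0.075, 0.997, -0.0, -0.0]
contact_force: [0.3, 0.3, -1.2]
grip_width: 0.0616
finger_force: 30.0
```

```bash
python3 held.py lid .004; python3 -c "
from h import *
go(.514,.251,.046,-.147+np.pi)"
```

```text
tool [0.5153 0.2489 0.1363] 2.9923 zaxis [-5.e-04 -9.e-04 -1.e+00] grip 0.06164992191623093 29.999861642718315 [ 0.37  0.84 -1.27  1.81  0.87  1.19  0.24] 35.7
[ 0.5155  0.2493  0.1323 -0.1518] off local [0.0001 0.0004] yaw rel -0.0025 rms 0.65 [279]
at [0.5152 0.2495 0.1366] yaw 2.9928 t 35.8 need shift units [-0.025  0.031 -1.811] turn units [ 0.004 -0.001  0.013]
```

Request:
{"fn": "arm_command", "kwargs": {"increments": [[-0.02,0.01,-0.5,0,0,0.01,40],[0,0,-0.6,0,0,0,40],[0,0,-0.2,0,0,0,40],[0,0,-0.2,0,0,0,40],[0,0,-0.14,0,0,0,40],[0,0,-0.1,0,0,0,40],[0,0,-0.07,0,0,0,40],[0,0,-0.03,0,0,0,40],[0,0,0,0,0,0,40],[0,0,0,0,0,0,40]]}}

```text
time: 36.8
ee_pos: [0.5141, 0.2516, 0.0458]
tcp_rot: [0.073, 0.997, 0.0, 0.0]
contact_force: [-1.4, -2.1, 5.7]
grip_width: 0.0617
finger_force: 30.0
```

Seated at z = 0.0458 (about 0.046 expected), with light contact. I'll release and check.

Request:
{"fn": "arm_command", "kwargs": {"increments": [[0,0,0,0,0,0,91.8],[0,0,0,0,0,0,91.8],[0,0,0,0,0,0,91.8],[0,0,0,0,0,0,91.8],[0,0,0.5,0,0,0,91.8],[0,0,0.8,0,0,0,91.8],[0.2,0,0.8,0,0,0,91.8],[0.3,0,0.8,0,0,0,91.8],[0.2,0,0.4,0,0,0,91.8],[0,0,0,0,0,0,91.8],[0,0,0,0,0,0,91.8],[0,0,0,0,0,0,91.8]]}}

```text
time: 38.0
ee_pos: [0.5477, 0.2509, 0.2083]
tcp_rot: [0.072, 0.997, -0.001, -0.001]
contact_force: [0.1, -0.4, -0.2]
grip_width: 0.0919
finger_force: 0.0
```

```bash
python3 see.py lid .514 .251 .042 -.148; python3 -c "
from h import *
a=shot('scene')
im=a['frame'][120:240,180:340,::-1];cv2.imwrite('pics/s10.png',cv2.resize(im,None,fx=4,fy=4,interpolation=cv2.INTER_CUBIC))
print(monitor.observe()['contact_force'])
v,r,c=fit([a],'lid',(.514,.251,.042,-.148),.042);print(v.round(4),r,c)"
```

```text
[0.5476 0.2509 0.2082] 2.9969 [ 0.38  0.8  -1.32  1.68  0.8   1.32  0.34]
lid [ 0.5143  0.2519  0.042  -0.1514] 0.7 [326]
lid [ 0.5146  0.2518  0.0387 -0.1518] 0.51 [326]
[0.28927701 0.24880994 0.02613129]
[ 0.5135  0.2516  0.042  -0.1419] 0.5412227284679789 [140]
```

View pics/s10.png

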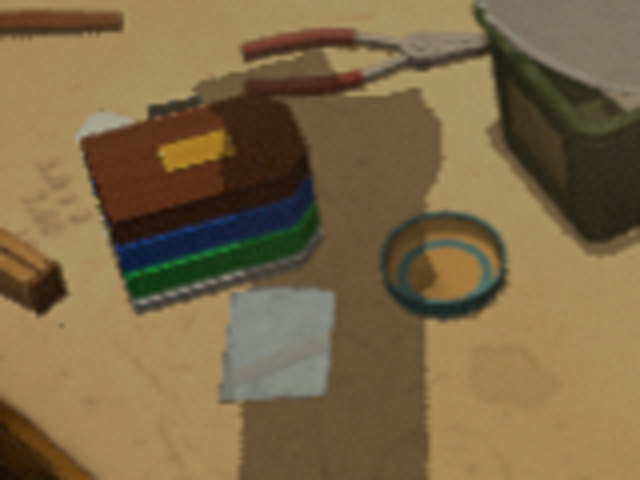

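The stack shows even bands with no gaps, the lid is level and the cut corners line up. Handing in.

```bash
python3 -c "
from station import order
print(order.job_done())"
```

```text
the job is handed in; nothing more can be done
None
```

I stacked the green tray, blue tray, wax ring and lid on the base plate in the order asked, did not touch the red tray, and handed the job in at about 38 s of the 109 s; the last camera check showed everything level and fully home, but no verdict came back.

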